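# Open the push-and-turn safety cap of the cleaner bottle

### The job

Open the glaze-cleaner bottle that is wedged in the wooden stand: press its safety cap (the one with the upright finger bar) down until you feel it bottom, keep it pressed and twist it anticlockwise, seen from above, until you feel it come against its stop, then lift it straight off. Finish while holding the cap: keep it gripped, upright and still, about 80 mm above where it sat and centred over the bottle's neck, without letting go or putting it down. Leave everything else on the table where it stands.

Things in the scene. Friction and masses are not known exactly. Their poses are not given: they have to be found in the camera images.
- bottle: White plastic bottle, body 90 x 90 mm, wedged in a square wooden stand (112 x 112 mm, 42 mm high) screwed to the table: it cannot move. Origin: centre of the stand's underside, on the table; z up; x, y square to its sides. Place and turn vary; it may be left or right. While locked, the cap's bar lies along the bottle's x axis within 5 degrees (the cap has that much play).
- bottle_neck (a point): Centre of the top face of the bottle's neck (round, 34 mm across), 182 mm above the table, hidden inside the cap. A spring-loaded grey seal, 20 mm across, stands out of it and pushes the cap up. Axes as the bottle's.
- cap_grip (a point): Where to grip the loose grey safety cap (about 60 g): a point inside its upright finger bar, 22 mm above the disc the bar stands on, 12 mm below the bar's top; 214 mm above the table while locked. Bar: 46 mm long along x, 12 mm thick along y (pinch it across y), 34 mm high. Disc and ribbed skirt: 58 mm across, 26 mm high together. z up. Fingers may bear on the disc to press.
- cap_disc (a point): Centre of the top face of the cap's disc, under the bar. Locked, the cap will not turn or lift. Push it down over 3.5 mm (it bottoms at 6.5 mm) against a spring: 7 N at first, 12 N at the bottom; 16 to 20 N seats it. Kept down, it turns anticlockwise from above by 80 to 90 degrees to a hard stop; there it is free to come straight up and clears the neck after 20 mm.
- spare_center (a point): Bystander: loose bottle of the same white body, 168 mm high, without a stand, with a plain flat round grey cap without a bar. Point half-way up. Leave alone.
- cup_center (a point): Bystander: terracotta cup, 68 mm across, 75 mm high. Point half-way up.
- bowl_center (a point): Bystander: white bowl, 120 mm across, 55 mm high. Point half-way up.
- jar_center (a point): Bystander: closed glass jar, 54 mm across, 75 mm high. Point half-way up.
- brush_center (a point): Bystander: brush lying on the table, 190 mm long. Point at its middle.
- spatula_center (a point): Bystander: spatula lying on the table, 200 mm long. Point at its middle.
- weight_center (a point): Bystander: steel disc weight, 60 mm across, 35 mm high. Point half-way up.
Not all that is in view belongs to the job. Leave any purple or yellow look-alike of the part that bears cap_grip alone.

How it is judged:
On the way, in this order (a step that is already met when the one before it is completed fails the run):
1. the cap is pressed down past its lock (more than 3.5 mm) (z of cap_grip in the frame of bottle below 0.211 m), for 0.1 s.
2. still on the neck, the cap is turned at least 1.2 rad from its locked direction, to near its stop (angle between the x axis of cap_grip and the x axis of bottle, either way round above 1.2 rad and z of cap_grip in the frame of bottle below 0.222 m), for 0.1 s.
At the end, for the whole second after the job is handed in: The cap is held by the fingers (grip over 1 N), 40 to 120 mm above where it sat, within 30 mm of the neck's axis, within 0.2 rad of upright, still (under 0.03 m/s) and clear of the bottle; every bystander within 30 mm of its start (z of cap_grip in the frame of bottle between 0.2545 and 0.3345 m and horizontal distance between cap_grip and bottle_neck below 0.03 m and angle between cap_grip's own z axis and vertical below 0.2 rad and contact force between the fingers and cap above 1 N and contact force between cap and bottle below 0.1 N and linear speed of cap below 0.03 m/s and distance of each of spare_center, cup_center, bowl_center, jar_center, brush_center, spatula_center, weight_center from where it was at the start of the episode below 0.03 m); the arm keeps its last pose, push and grip.
It fails at once if a bystander is moved more than 30 mm (distance of any of spare_center, cup_center, bowl_center, jar_center, brush_center, spatula_center, weight_center from where it was at the start of the episode above 0.03 m).
It also fails if it takes over 42 s, if anything falls off the work surface, if the arm or the gripper's body presses on something with over 40 N, if the wrist force passes 120 N, or if a joint passes its speed limit or range.

### The arm

A 6-joint arm with a two-finger parallel gripper is mounted at the origin on the work surface. World frame = base frame: x ahead of the robot, y to its left, z up, the work surface at z = 0. Lengths are in m, angles in rad, forces in N, time in s.
With the tool pointing down it reaches from about 0.275 to 0.825 m from the base axis. Payload 5.2 kg.
Tool frame: the origin (TCP) lies at the very end of the fingers, on their centre line; the grasp point (between the pads) lies 19 mm behind it; x points along the fingers, y is the direction in which the jaws open and shut, and the axes are right-handed (so a half turn about x gives the same grasp; the last joint's range is limited). The gripper opens to 93 mm and grips with 3 to 60 N. Pads are 15 mm wide; open, the fingers measure 128 mm over their backs; the gripper's body (75 mm by 188 mm) begins 65 mm behind the grasp point.
Start: joints at [1.018, 0.259, 1.535, -0, 1.348, -0.203], TCP at [0.188, 0.517, 0.219] pointing down, gripper open.
Joint ranges: [-3.14, 3.14], [-0.91, 2.08], [0.19, 2.58], [-1.22, 4.36], [0.22, 2.71], [-3.12, 3.12]. Speed limits (rad/s): [2.57, 2.57, 3.14, 3.14, 3.14, 3.14].

### API

Orientations are given as a unit quaternion [w, x, y, z].
In Python, from cell import sensors, imaging, bot gives the robot as it stands.
- The arm moves only by the shell command python3 -m crank 'ROWS' [OPENING] [FORCE]. ROWS is JSON, a list of rows, each an object with "slide": the shift along the tool's x, y, z in units of 50 mm (1.0 is 50 mm), a list of three; "twist": the turn about the tool's x in rad. A call has 1 to 12 rows; each row is the pose to reach, as a shift and turn from the pose measured when the call began, along the tool's axes at that moment; what a row does not reach only later rows make up. A row lasts 1/8 s, in which the tool goes at most 62.5 mm and 10.7 degrees, less where a joint would pass 70% of its speed; a pose out of reach is approached as far as the arm can. A call with a gripper value outside its range is refused whole. OPENING is the closure, from -1 (fully open) to 1 (shut), set as the call begins (- or left out, the last holds). The fingers move at their own pace and stop on an object; FORCE is the grip in N (left out, the last holds). Time passes only in rows, so rows that repeat a pose let the fingers close. It gives the time, the measured TCP pose, the force and the opening at its end, in the units of the state.
- sensors.sense(): the state, without advancing time (a new reading comes with each control period).
- imaging.camera(name): name is "side" or "top" or "wrist"; returns the picture (400x640x3 uint8, blue, green, red); there is no depth.
- imaging.calibration(name): a dict with "intrinsics" (3x3 intrinsics, pixels), "k1" (the pictures are not rectified: a ray, as slopes to the right and down, at radius r is drawn at 1 + k1 r^2 times it, then the intrinsics apply), "view" (4x4, takes a point from world to camera coordinates); the wrist camera has in their place "hand_eye" (4x4, takes a point from camera to tool coordinates, whose origin is the TCP and whose axes are the tool frame's). Camera axes: x right, y down, z forward; pixel columns grow to the right and rows downward; lengths in m; the calibration is good to about 2 mm. A picture is of the moment at which its call begins: read the wrist's pose just before it. calibration takes no time and is no camera call.
- bot.hand_in(): hands the job in, once; it reports no verdict.
Trained networks look in the newest picture that a camera, given by its name, has taken for a name from the list of things; names that differ only in an ending like _2 or _b are one class to them, and where a whole thing is asked for, a point or a joint stands for the part that bears it (a point fixed in the world has none). Each returns a list of dicts, best first, with "p" (0 to 1); they miss things now and then, are a little off and sometimes report something else, mostly with a low value. They report only what shows in the picture. A call takes as long as a camera call. They do not tell look-alikes from the thing itself.
- imaging.boxes_of(camera, query): "centre" ([column, row] in pixels, amid what is visible of it).
The state is a dict: "clock": time; "joint_positions": joint angles; "dq": joint speeds; "tau": joint torques, N m; "position": TCP position; "tcp_rot": TCP orientation; "wrist_force": force on the tool from outside, world axes, zero at the start; "torque": the same for the moment, N m; "opening": opening from 0.0 (shut) to 1.0 (fully open).
Only numpy, scipy, OpenCV 4.12 (cv2) and the standard library are available. Lean on these libraries where they do the work, as an engineer would, in place of code of your own. Each camera call takes 0.05 s, during which the arm holds its last target. There are 200 camera calls.

## Working session

There is one attempt and no reset: what is moved stays moved. The work goes in short steps, Python scripts to look and compute and a shell command to move; the robot and the scene stay as the last step left them, time stands still between calls to the robot, and variables do not carry over. Pictures are saved under pics/ and viewed, about 8 in all and at most 12, crops included, and the job is handed in when it is done.

```bash
mkdir -p pics; cat > h.py <<'E'
import numpy as np, cv2
from cell import sensors, imaging, bot
from scipy.spatial.transform import Rotation as R
def tool():
    s=sensors.sense(); T=np.eye(4); q=s["tcp_rot"]; T[:3,:3]=R.from_quat([q[1],q[2],q[3],q[0]]).as_matrix(); T[:3,3]=s["position"]; return T
def campose(name,T=None):
    c=imaging.calibration(name)
    return (np.linalg.inv(np.array(c["view"])) if "view" in c else T@np.array(c["hand_eye"])),np.array(c["intrinsics"]),c["k1"]
def ray(name,px,T=None):
    P,K,k=campose(name,T); d=np.linalg.inv(K)@[px[0],px[1],1]; u=d[:2].copy()
    for _ in range(20): u=d[:2]/(1+k*(u@u))
    v=P[:3,:3]@[u[0],u[1],1]; return P[:3,3],v/np.linalg.norm(v)
def tri(rays):
    A=sum(np.eye(3)-np.outer(d,d) for o,d in rays); b=sum((np.eye(3)-np.outer(d,d))@o for o,d in rays); x=np.linalg.solve(A,b)
    return x,[np.linalg.norm(np.cross(x-o,d)) for o,d in rays]
def atz(r,z): o,d=r; return o+d*(z-o[2])/d[2]
def proj(name,X,T=None):
    P,K,k=campose(name,T); c=np.linalg.inv(P)@[*X,1]; u=c[:2]/c[2]; u=u*(1+k*(u@u)); return (K@[u[0],u[1],1])[:2]
E
python3 - <<'E'
from h import *
print(sensors.sense())
T=tool()
for n in ["top","side","wrist"]:
    im=imaging.camera(n); cv2.imwrite(f"pics/{n}0.png",im)
    print(n,imaging.calibration(n)["intrinsics"])
    for q in ["cap_grip","cap_disc","bottle","spare_center"]:
        print(q,[(np.round(d["centre"]).tolist(),round(d["p"],2)) for d in imaging.boxes_of(n,q)][:4])
E
```

```text
{'clock': 0.0, 'joint_positions': array([ 1.01816398e+00,  2.59355470e-01,  1.53603472e+00, -8.57969291e-06,
        1.34793224e+00, -2.02802681e-01]), 'dq': array([-5.91523183e-04,  3.49263073e-04, -4.53088353e-05,  4.91142528e-05,
        5.13050515e-05,  3.09032653e-04]), 'tau': array([-2.61652305e-03, -4.37307608e+01, -2.84002590e+01,  7.14475242e-02,
        4.14634519e-02, -1.60313148e-04]), 'position': array([0.18821936, 0.51625789, 0.21783036]), 'tcp_rot': array([ 0.69609436,  0.12248348,  0.69653995, -0.12362258]), 'wrist_force': array([-0.10518709,  0.24556538, -0.47698559]), 'torque': array([-0.02522859,  0.01792852,  0.01548975]), 'opening': 0.9970972609980139}
top [[366.70546006   0.         317.23059365]
 [  0.         366.70546006 199.86992031]
 [  0.           0.           1.        ]]
cap_grip [([224.0, 278.0], 0.74), ([288.0, 222.0], 0.67), ([222.0, 230.0], 0.59)]
cap_disc [([222.0, 228.0], 0.93), ([224.0, 281.0], 0.93), ([287.0, 219.0], 0.56), ([447.0, 219.0], 0.33)]
bottle [([239.0, 226.0], 0.8)]
spare_center [([380.0, 223.0], 0.88)]
side [[387.52787951   0.         321.50001047]
 [  0.         387.52787951 197.17553084]
 [  0.           0.           1.        ]]
cap_grip [([287.0, 141.0], 0.9), ([237.0, 196.0], 0.76), ([303.0, 218.0], 0.57)]
cap_disc [([288.0, 140.0], 0.88), ([304.0, 223.0], 0.71), ([239.0, 192.0], 0.57)]
bottle [([291.0, 181.0], 0.66), ([284.0, 140.0], 0.31)]
spare_center [([324.0, 275.0], 0.78), ([407.0, 244.0], 0.73)]
wrist [[350.11402458   0.         316.69919313]
 [  0.         350.11402458 208.23471583]
 [  0.           0.           1.        ]]
cap_grip []
cap_disc [([172.0, 386.0], 0.95)]
bottle []
spare_center []
```

```bash
python3 -c "
import cv2,numpy as np
a=[cv2.imread(f'pics/{n}0.png') for n in ('top','side')]
cv2.imwrite('pics/a0.png',cv2.resize(np.vstack(a),(480*1,600)))"
```

```text
(no output)
```

View pics/top0.png

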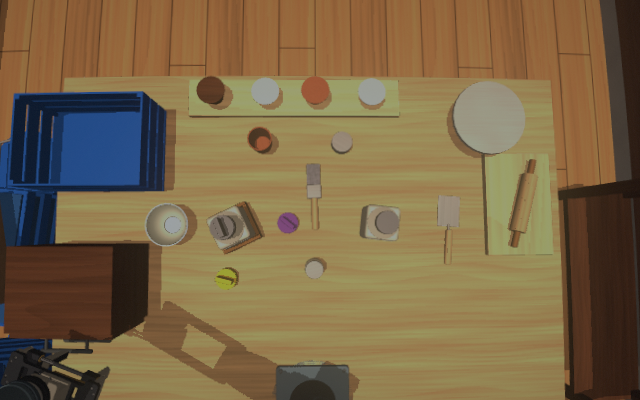

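View pics/side0.png

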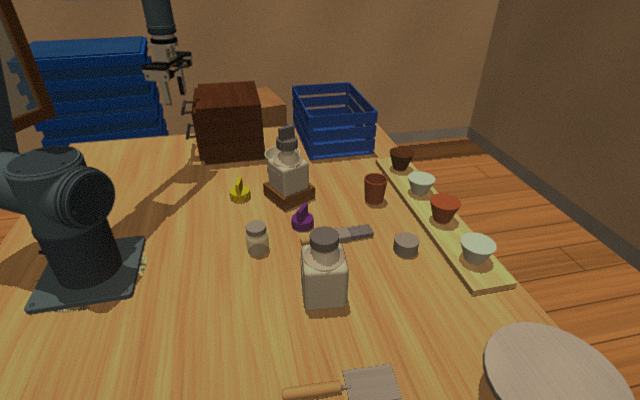

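The top view shows the wedged bottle with the grey barred cap at (222,228). The purple look-alike is at (288,222), the yellow one at (226,279) and the spare bottle at (382,222). In the side view the target cap is at (287,140). The grey cap on the bottle in the wooden stand fits the description. I'll confirm it in one enlarged crop.

```bash
python3 - <<'E'
from h import *
t=cv2.imread('pics/top0.png')[190:270,190:270]; s=cv2.imread('pics/side0.png')[110:215,250:330]
cv2.imwrite('pics/crop0.png',np.hstack([cv2.resize(t,(400,560)[:1]*2,interpolation=cv2.INTER_CUBIC),cv2.resize(s,(305,400),interpolation=cv2.INTER_CUBIC)]))
r1,r2=ray("top",(222,228)),ray("side",(287,140))
print(tri([r1,r2]), atz(r1,.214),atz(r2,.214))
for n,(p) in dict(spare=(382,222),purple=(288,222),yellow=(226,278),bowl=(167,224)).items(): print(n,atz(ray("top",p),.05))
print(imaging.calibration("wrist")["hand_eye"])
E
```

```text
(array([0.49391268, 0.2153676 , 0.18557884]), [np.float64(0.0027727992794206622), np.float64(0.0027727992794206)]) [0.4911984  0.20924617 0.214     ] [0.4882952  0.15481009 0.214     ]
spare [ 0.50537064 -0.19631592  0.05      ]
purple [0.50681483 0.06524745 0.05      ]
yellow [0.35449552 0.2348681  0.05      ]
bowl [0.502569   0.39950986 0.05      ]
[[ 2.29875095e-04 -2.63549849e-01  9.64645751e-01 -1.66156876e-01]
 [ 9.99999927e-01  3.55682066e-04 -1.41124473e-04  7.01204973e-05]
 [-3.05913860e-04  9.64645712e-01  2.63549912e-01 -7.26823362e-02]
 [ 0.00000000e+00  0.00000000e+00  0.00000000e+00  1.00000000e+00]]
```

View pics/crop0.png

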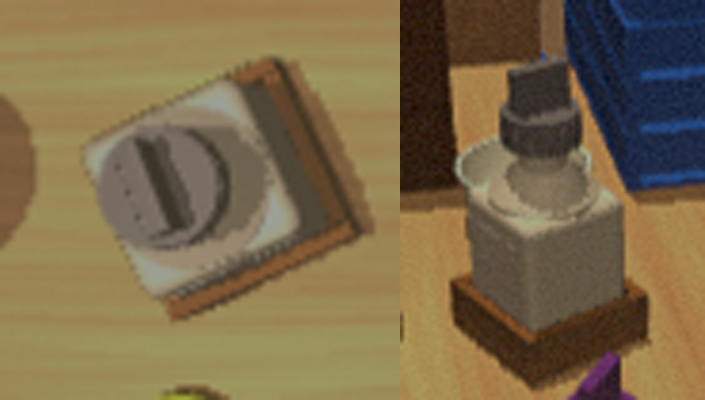

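Confirmed: the grey cap's bar lies about 20–25° off world x. Next is to work out the approach above the cap and the tool yaw.

```bash
cat > plan.py <<'E'
from h import *
import sys
def plan(X,bar):
    T=tool(); Rm=T[:3,:3]; print("clock",sensors.sense()["clock"],"q6",sensors.sense()["joint_positions"][5].round(3),"tcp",T[:3,3].round(4),"toolx",Rm[:,0].round(3),"y",Rm[:,1].round(3))
    print("slide",(Rm.T@(np.array(X)-T[:3,3])/.05).round(3))
    # jaw axis target: bar dir + 90deg ; world yaw increase = -twist
    cur=np.arctan2(Rm[1,1],Rm[0,1]); d=(bar+np.pi/2-cur+np.pi/2)%np.pi-np.pi/2; print("twist",-d, "alt",-d+np.pi*np.sign(d))
if __name__=="__main__": plan([float(a) for a in sys.argv[1:4]],np.radians(float(sys.argv[4])))
E
python3 - <<'E'
from h import *
r1,r2=ray("top",(221.2,227.5)),ray("side",(286.2,130))
print(tri([r1,r2]))
for z in (.214,.22): print(atz(r1,z))
# bar direction from top endpoints at z~.226, stand edges
a,b=atz(ray("top",(190+141/5,190+140/5)),.226),atz(ray("top",(190+173/5,190+236/5)),.226); d=b-a; print(np.degrees(np.arctan2(d[1],d[0]))%180,np.linalg.norm(d))
a,b=atz(ray("top",(190+275/5,190+60/5)),.042),atz(ray("top",(190+358/5,190+235/5)),.042); d=b-a; print(np.degrees(np.arctan2(d[1],d[0]))%180,np.linalg.norm(d))
E
python3 plan.py .492 .206 .30 22
```

```text
(array([0.49365873, 0.2100809 , 0.21750742]), [np.float64(0.0013173034782816135), np.float64(0.0013173034782816692)])
[0.4923594  0.21111038 0.214     ]
[0.49235618 0.20970957 0.22      ]
19.060975736194905 0.046289837406826774
25.61964525094723 0.10824658729545387
clock 0.75 q6 -0.203 tcp [0.1885 0.5167 0.2187] toolx [ 0.  0. -1.] y [0.343 0.939 0.   ]
slide [-1.626 -3.758  7.833]
twist -0.7337492299231996 alt 2.4078434236665935
```

```bash
python3 -m crank '[{"slide":[-1,0,0],"twist":0.18},{"slide":[-1.63,-0.3,0.7],"twist":0.36},{"slide":[-1.63,-0.7,1.5],"twist":0.54},{"slide":[-1.63,-1.1,2.3],"twist":0.72},{"slide":[-1.63,-1.5,3.1],"twist":0.9},{"slide":[-1.63,-1.9,3.9],"twist":1.08},{"slide":[-1.63,-2.3,4.7],"twist":1.26},{"slide":[-1.63,-2.7,5.5],"twist":1.44},{"slide":[-1.63,-3.1,6.3],"twist":1.62},{"slide":[-1.63,-3.4,7.1],"twist":1.8},{"slide":[-1.63,-3.65,7.6],"twist":1.98},{"slide":[-1.63,-3.76,7.83],"twist":2.16}]' -1 && python3 plan.py .493 .209 .30 22
```

```text
clock: 2.25
position: [0.4929, 0.2045, 0.2999]
tcp_rot: [-0.217, -0.673, -0.217, 0.673]
wrist_force: [-0.1, 0.2, -0.4]
opening: 1.0
clock 2.25 q6 1.131 tcp [0.4929 0.2045 0.2999] toolx [-0. -0. -1.] y [ 0.584 -0.812  0.   ]
slide [-0.002 -0.073 -0.054]
twist 0.2399254702074316 alt -2.9016671833823615
```

```bash
python3 -m crank '[{"slide":[0,-0.07,-0.05],"twist":0.13},{"slide":[0,-0.07,-0.05],"twist":0.24},{"slide":[0,-0.07,-0.05],"twist":0.24}]' && python3 - <<'E'
from h import *
T=tool(); im=imaging.camera("wrist"); np.save("T1.npy",T); cv2.imwrite("pics/w1.png",im)
for q in ["cap_grip","cap_disc"]: print(q,[(np.round(d["centre"],1).tolist(),round(d["p"],2)) for d in imaging.boxes_of("wrist",q)][:4])
print(T[:3,3],proj("wrist",[.493,.2095,.226],T))
E
```

```text
clock: 2.62
position: [0.493, 0.2087, 0.2999]
tcp_rot: [-0.135, -0.694, -0.135, 0.694]
wrist_force: [0.2, -0.5, -0.5]
opening: 0.998
cap_grip [([305.7, 201.4], 0.93), ([419.2, 199.8], 0.81), ([258.5, 256.4], 0.65)]
cap_disc [([256.2, 257.5], 0.97), ([417.7, 200.2], 0.91), ([162.4, 103.8], 0.62), ([310.4, 200.5], 0.58)]
[0.49295687 0.20869614 0.2998751 ] [315.31433912 218.1316197 ]
```

View pics/w1.png

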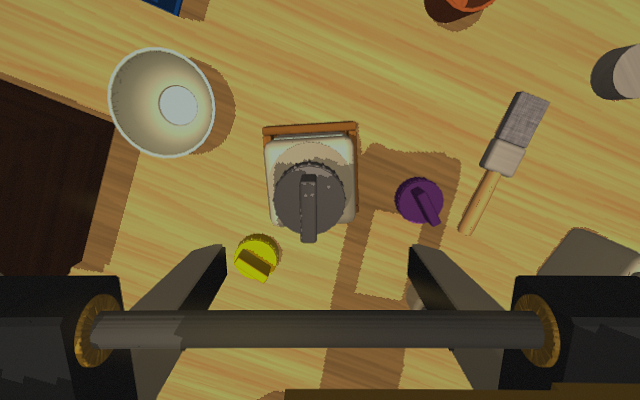

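The wrist view shows the grey bar at about column 308, rows 177–242, nearly parallel to the image columns. I'll enlarge it for edges.

```bash
python3 - <<'E'
from h import *
im=cv2.imread("pics/w1.png")[115:255,250:370]; im=cv2.convertScaleAbs(im,alpha=1.8,beta=10)
cv2.imwrite("pics/w1c.png",cv2.resize(im,None,fx=4,fy=4,interpolation=cv2.INTER_CUBIC))
E
```

```text
(no output)
```

View pics/w1c.png

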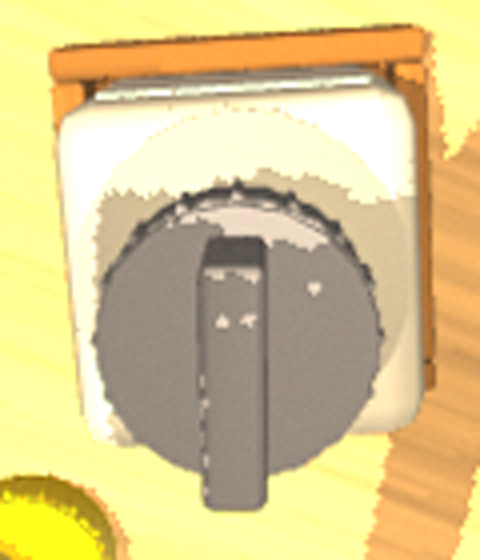

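```bash
python3 - <<'E'
from h import *
T=np.load("T1.npy")
rt=ray("wrist",(309,212),T); rd=ray("wrist",(309.5,198.8),T)
print(atz(rt,.226),atz(rd,.192),atz(rt,.22))
a,b=atz(ray("wrist",(250+236/4,115+268/4),T),.226),atz(ray("wrist",(250+237/4,115+508/4),T),.226); d=b-a; bar=np.degrees(np.arctan2(d[1],d[0]))%180; print(bar,np.linalg.norm(d))
print(tri([rt,ray("top",(221.2,227.5)),ray("side",(286.2,126.5))]), tri([rt,ray("side",(286.2,126.5))]))
x=(atz(rt,.226)+atz(rd,.192))/2; print(x)
from plan import plan; plan([x[0],x[1],.196],np.radians(bar))
E
```

```text
[0.49554535 0.21538411 0.226     ] [0.49666184 0.21617057 0.192     ] [0.49390247 0.21486621 0.22      ]
21.963174775128152 0.04451202735996605
(array([0.49442266, 0.21217325, 0.22509504]), [np.float64(0.0032154744054890467), np.float64(0.004115332277336271), np.float64(0.0018786698927084013)]) (array([0.49574749, 0.21524554, 0.22533526]), [np.float64(0.00038113676883430163), np.float64(0.00038113676883447267)])
[0.49610359 0.21577734 0.209     ]
clock 2.775 q6 1.377 tcp [0.4929 0.2088 0.3   ] toolx [-0. -0. -1.] y [ 0.376 -0.926  0.   ]
slide [ 2.08  -0.105 -0.112]
twist 0.002605064773336885 alt -3.1389875888164562
```

```bash
python3 -m crank '[{"slide":[0.3,-0.1,-0.11],"twist":0},{"slide":[1.1,-0.1,-0.11],"twist":0},{"slide":[1.7,-0.1,-0.11],"twist":0},{"slide":[2.1,-0.1,-0.11],"twist":0},{"slide":[2.1,-0.1,-0.11],"twist":0}]' 0.3 && python3 -m crank '[{"slide":[0,0,0],"twist":0},{"slide":[0,0,0],"twist":0},{"slide":[0,0,0],"twist":0},{"slide":[0,0,0],"twist":0}]' 1 10; python3 plan.py .496 .2158 .195 22; python3 -c "
from h import *
cv2.imwrite('pics/w2.png',imaging.camera('wrist')); s=sensors.sense();print(s['opening'],s['wrist_force'],s['torque'])"
```

```text
clock: 3.4
position: [0.4952, 0.2136, 0.1922]
tcp_rot: [-0.137, -0.692, -0.134, 0.696]
wrist_force: [3.1, -10.9, -6.0]
opening: 0.513
clock: 3.9
position: [0.4951, 0.2149, 0.1928]
tcp_rot: [-0.137, -0.693, -0.135, 0.695]
wrist_force: [-2.4, 5.3, 3.6]
opening: 0.127
clock 3.9 q6 1.388 tcp [0.4951 0.2149 0.1928] toolx [-0.003 -0.003 -1.   ] y [ 0.378 -0.926  0.001]
slide [-0.044 -0.01  -0.022]
twist 0.003520207097989392 alt -3.1380724464918037
0.12760777635842713 [-2.29024194  5.60621942  4.60366708] [0.95293815 0.49376831 0.09103231]
```

View pics/w2.png

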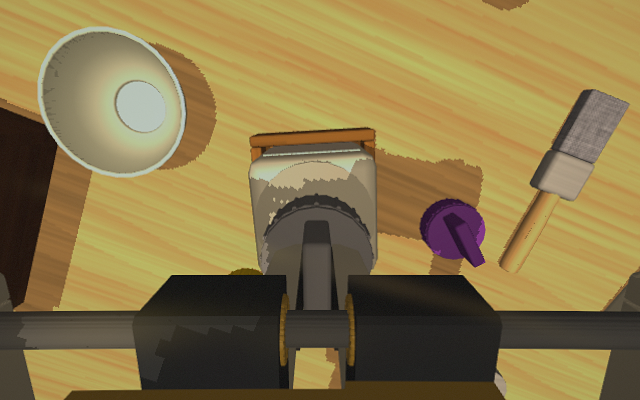

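The bar is gripped (opening ≈ 11.8 mm) and the view confirms both pads on it. Next: grip harder and press in steps.

```bash
python3 -m crank '[{"slide":[0,-0.02,0],"twist":0},{"slide":[0.06,-0.02,0],"twist":0},{"slide":[0.12,-0.02,0],"twist":0},{"slide":[0.16,-0.02,0],"twist":0},{"slide":[0.16,-0.02,0],"twist":0}]' 1 40
```

```text
clock: 4.58
position: [0.4951, 0.2153, 0.1863]
tcp_rot: [-0.137, -0.693, -0.135, 0.695]
wrist_force: [-2.6, -1.5, 11.3]
opening: 0.126
```

```bash
python3 -m crank '[{"slide":[0.05,0,0],"twist":0},{"slide":[0.06,0,0],"twist":0},{"slide":[0.06,0,0],"twist":0}]'
```

```text
clock: 4.95
position: [0.4951, 0.2153, 0.1863]
tcp_rot: [-0.137, -0.694, -0.135, 0.694]
wrist_force: [-7.0, -0.5, 21.2]
opening: 0.126
```

Bottomed: z stayed at 0.1863 while the force rose to 21 N. Now twist anticlockwise (negative about tool x, which points down) while keeping it pressed.

```bash
python3 -m crank '[{"slide":[0.055,0,0],"twist":-0.05},{"slide":[0.055,0,0],"twist":-0.14},{"slide":[0.055,0,0],"twist":-0.24},{"slide":[0.055,0,0],"twist":-0.34},{"slide":[0.055,0,0],"twist":-0.44},{"slide":[0.055,0,0],"twist":-0.54},{"slide":[0.055,0,0],"twist":-0.64},{"slide":[0.055,0,0],"twist":-0.74},{"slide":[0.055,0,0],"twist":-0.84},{"slide":[0.055,0,0],"twist":-0.94},{"slide":[0.055,0,0],"twist":-1.04},{"slide":[0.055,0,0],"twist":-1.1}]'; python3 plan.py .4955 .2155 .186 22; python3 -c "
from h import *
s=sensors.sense();print(s['wrist_force'],s['torque'])"
```

```text
clock: 6.45
position: [0.4959, 0.2165, 0.1863]
tcp_rot: [0.481, 0.521, 0.478, -0.519]
wrist_force: [-3.7, 4.0, 17.2]
opening: 0.127
clock 6.45 q6 0.288 tcp [0.4959 0.2165 0.1863] toolx [ 0.004 -0.001 -1.   ] y [ 0.997 -0.081  0.004]
slide [ 0.006 -0.007  0.021]
twist 1.1061136329888583 alt -2.0354790206009348
[-3.72555437  3.95833708 17.16128692] [ 0.59541267  0.95390069 -0.12271493]
```

```bash
python3 -m crank '[{"slide":[0.055,0,0],"twist":-0.08},{"slide":[0.055,0,0],"twist":-0.16},{"slide":[0.055,0,0],"twist":-0.24},{"slide":[0.055,0,0],"twist":-0.30},{"slide":[0.055,0,0],"twist":-0.34},{"slide":[0.055,0,0],"twist":-0.34}]'; python3 plan.py .4955 .2155 .186 22; python3 -c "
from h import *
s=sensors.sense();print(s['wrist_force'],s['torque'])"
```

```text
clock: 7.2
position: [0.4955, 0.2176, 0.1863]
tcp_rot: [0.562, 0.433, 0.559, -0.429]
wrist_force: [-7.8, 2.4, 19.3]
opening: 0.13
clock 7.2 q6 -0.052 tcp [0.4955 0.2176 0.1863] toolx [ 0.006  0.001 -1.   ] y [0.966 0.257 0.006]
slide [ 0.006 -0.011  0.04 ]
twist 1.4467315652314943 alt -1.6948610883582989
[-7.82342634  2.4458894  19.29592843] [ 0.34402222  1.59448427 -0.07302121]
```

```bash
python3 -m crank '[{"slide":[0.05,0,0],"twist":-0.05},{"slide":[0.05,0,0],"twist":-0.1},{"slide":[0.05,0,0],"twist":-0.13},{"slide":[0.05,0,0],"twist":-0.13}]'; python3 plan.py .4955 .2155 .186 22; python3 -c "
from h import *
s=sensors.sense();print(s['wrist_force'],s['torque'])
cv2.imwrite('pics/w3.png',imaging.camera('wrist'))"
```

```text
clock: 7.7
position: [0.4949, 0.2177, 0.1863]
tcp_rot: [0.589, 0.396, 0.586, -0.392]
wrist_force: [-8.4, -0.4, 19.0]
opening: 0.129
clock 7.7 q6 -0.181 tcp [0.4949 0.2177 0.1863] toolx [ 0.006  0.002 -1.   ] y [0.925 0.379 0.006]
slide [ 0.006 -0.007  0.045]
twist -1.5659976382900997 alt 1.5755950152996934
[-8.38309549 -0.38022854 19.01594649] [-0.22859869  1.61465031 -0.73942972]
```

View pics/w3.png

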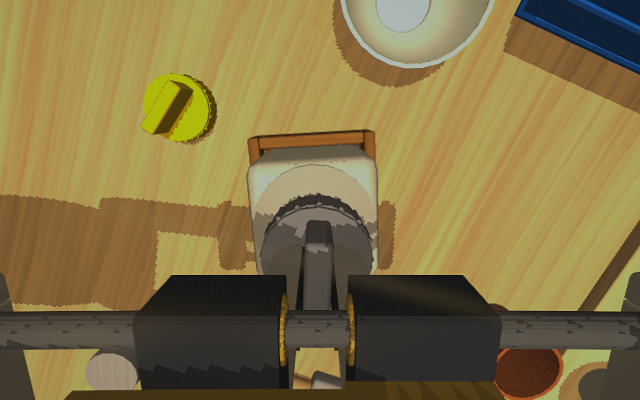

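The bar moved with the gripper. The reaction moment about z jumped from −0.07 to −0.74 N m after about 1.57 rad, so it is against the stop. Now I'll lift straight up, gently at first.

```bash
python3 -m crank '[{"slide":[0,0,0],"twist":0},{"slide":[-0.1,0,0],"twist":0},{"slide":[-0.2,0,0],"twist":0},{"slide":[-0.3,0,0],"twist":0},{"slide":[-0.4,0,0],"twist":0}]'; python3 -c "
from h import *
s=sensors.sense();print(s['wrist_force'],s['torque'])"
```

```text
clock: 8.38
position: [0.4945, 0.2177, 0.206]
tcp_rot: [0.588, 0.395, 0.586, -0.392]
wrist_force: [-0.2, 0.5, -0.3]
opening: 0.128
[-0.24578594  0.51286877 -0.27820518] [-0.05549845  0.04946552  0.00303826]
```

```bash
python3 -m crank '[{"slide":[-0.2,0,0],"twist":0},{"slide":[-0.5,0,0],"twist":0},{"slide":[-0.8,0,0],"twist":0},{"slide":[-1.1,0,0],"twist":0},{"slide":[-1.34,0,0],"twist":0},{"slide":[-1.34,0,0],"twist":0},{"slide":[-1.34,0,0],"twist":0},{"slide":[-1.34,0,0],"twist":0}]'; python3 - <<'E'
from h import *
s=sensors.sense();print(s['wrist_force'],s['opening'],np.abs(s['dq']).max(),tool()[:3,0])
a=imaging.camera('side'); t=imaging.camera('top'); 
t0=cv2.imread('pics/top0.png')
for q in ["spare_center","cup_center","bowl_center","jar_center","brush_center","spatula_center","weight_center"]: print(q,[(np.round(d["centre"]).tolist(),round(d["p"],2)) for d in imaging.boxes_of("top",q)][:2])
cv2.imwrite('pics/end.png',np.hstack([cv2.resize(a[40:220,200:380],(400,400)),cv2.resize(t[120:300,140:320],(400,400))]))
E
```

```text
clock: 9.38
position: [0.4938, 0.2175, 0.2722]
tcp_rot: [0.588, 0.395, 0.587, -0.393]
wrist_force: [-0.6, 0.7, -0.8]
opening: 0.126
[-0.57839694  0.69830726 -0.80985784] 0.1260453893532185 0.003247716661920407 [ 0.00286483  0.00164703 -0.99999454]
spare_center [([379.0, 224.0], 0.92)]
cup_center [([261.0, 139.0], 0.59)]
bowl_center [([237.0, 228.0], 0.25)]
jar_center [([314.0, 266.0], 0.79)]
brush_center [([314.0, 188.0], 0.82), ([377.0, 220.0], 0.43)]
spatula_center [([449.0, 218.0], 0.76)]
weight_center [([341.0, 140.0], 0.66)]
```

View pics/end.png

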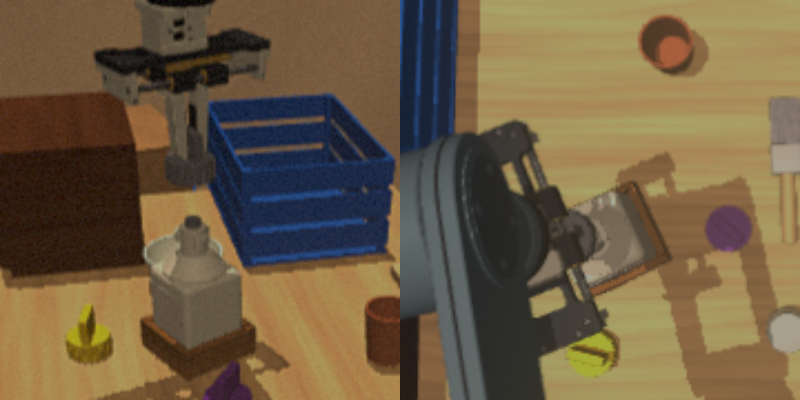

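The cap is held upright above the bare neck and everything is still, so I'm handing in.

```bash
python3 -c "
from h import *
print(bot.hand_in())"
```

```text
the job is handed in; nothing more can be done
None
```

The cap is off the bottle and held in the gripper above the bare neck. I handed the job in at about 10 s of robot time; no verdict was reported.

- **Press:** I gripped the grey cap's bar and pressed it about 6.5 mm down. It bottomed there: height unchanged while the force rose from 11 to 21 N.
- **Twist:** I kept it pressed at about 17–19 N and turned it anticlockwise. After about 1.57 rad the resisting moment jumped from 0.07 to 0.74 N m, which I took as the stop.
- **Lift:** It came straight up with almost no force.

**Last checks:**
- The TCP was about 79 mm above where it gripped the locked cap, and about 3 mm from my estimate of the neck's axis. The tool was upright to under 0.004 rad and nearly still (joint speeds under 0.004 rad/s).
- The opening was 11.7 mm at the 40 N grip setting, and the side picture shows the cap held clear of the neck.

**Bystanders:** In the top view the spare bottle, cup, jar, brush, spatula and weight show where they stood at the start.
- **Bowl:** It was not confirmed from above, because the arm hid it and the network's low-confidence hit (0.25) was on the bottle instead. The side picture shows it behind the bottle, where it started.

**Cap position estimates:** The top camera put the cap about 3–4 mm from where the wrist and side cameras did. I used the wrist and side value, and the grasp centred well on it.

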